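# Calliper the big bulb

### The arm

A 7-joint arm with a two-finger parallel gripper is mounted at the origin on the work surface. World frame = base frame: x ahead of the robot, y to its left, z up, the work surface at z = 0. Lengths are in m, angles in rad, forces in N, time in s.
With the tool pointing down it reaches from about 0.425 to 0.975 m from the base axis. Payload 16.7 kg.
Tool frame: the origin (TCP) lies at the very end of the fingers, on their centre line; the grasp point (between the pads) lies behind it (arm.hold_point_z is the x of the grasp point in the tool frame, in m); x points along the fingers, y is the direction in which the jaws open and shut, and the axes are right-handed (so a half turn about x gives the same grasp; the last joint's range is limited). The gripper opens to 85 mm and grips with 20 to 120 N. Pads are 22 mm wide; open, the fingers measure 114 mm over their backs; the gripper's body (76 mm by 85 mm) begins 54 mm behind the grasp point. The pads swing forward as they close: fully open they stand 13 mm farther back than shut.
Start: joints at [-1.256, 0.426, 0.074, 1.606, -0.034, 1.111, -0.067], TCP at [0.303, 0.603, 0.231] pointing down, gripper open.
Joint ranges: [-2.85, 2.85], [-0.5, 2.14], [-1.23, 1.37], [0.21, 2.46], [-1.02, 4.16], [0.16, 2.05], [-2.73, 2.73]. Speed limits (rad/s): [1.89, 1.89, 2.39, 2.39, 3.01, 3.01, 3.01].

### API

Orientations are given as a 3x3 rotation matrix whose columns are the frame's x, y, z axes.
In Python, from cell import get_obs, viewer, arm, finder gives the robot as it stands.
- The arm moves only by the shell command python3 -m inch 'ROWS' [FORCE]. ROWS is JSON, a list of rows, each a list of 7 numbers: the turn, a rotation vector about the tool's x, y, z in degrees, then the shift along the tool's x, y, z in mm, then the opening, from 0 (shut) to 1 (fully open). In form: [[rx, ry, rz, dx, dy, dz, jaw], ...]. A call has 1 to 12 rows; each row is the pose to reach, as a shift and turn from the pose commanded when the call began, along the tool's axes at that moment; what a row does not reach only later rows make up. A row lasts 1/12 s, in which the tool goes at most 41.7 mm and 7.16 degrees, less where a joint would pass 70% of its speed; a pose out of reach is approached as far as the arm can. A call with a gripper value outside its range is refused whole. The fingers move at their own pace and stop on an object; FORCE is the grip in N (left out, the last holds). Time passes only in rows, so rows that repeat a pose let the fingers close. It gives the time, the measured TCP pose, the force and the opening at its end, in the units of the state.
- get_obs(): the state, without advancing time (a new reading comes with each control period).
- viewer.get_image(name): name is "side" or "top" or "wrist"; returns the picture (480x640x3 uint8, blue, green, red); there is no depth.
- viewer.camera_model(name): a dict with "fov_y" (degrees; the focal length in pixels is half the picture's height over the tangent of half this angle, whatever the lens; pixels are square), "cx", "cy" (the principal point, pixels), "R" (3x3) and "t" (3): a world point X has camera coordinates R X + t; the wrist camera has in their place "tool_from_camera" (4x4, takes a point from camera to tool coordinates, whose origin is the TCP and whose axes are the tool frame's). Camera axes: x right, y down, z forward; pixel columns grow to the right and rows downward; lengths in m; the calibration is good to about 2 mm. The wrist camera is an equidistant fisheye: a pixel r from the principal point sees the ray r / f radians off the axis. A picture is of the moment at which its call begins: read the wrist's pose just before it. camera_model takes no time and is no camera call.
- arm.close_job(): hands the job in, once; it reports no verdict.
Trained networks look in the newest picture that a camera, given by its name, has taken for a name from the list of things; names that differ only in an ending like _2 or _b are one class to them, and where a whole thing is asked for, a point or a joint stands for the part that bears it (a point fixed in the world has none). Each returns a list of dicts, best first, with "score" (0 to 1); they miss things now and then, are a little off and sometimes report something else, mostly with a low value. They report only what shows in the picture. A call takes as long as a camera call. They do not tell look-alikes from the thing itself.
- finder.trace(camera, name): "region" (480x640 bool, what is visible of it) and "bbox" ([left, top, right, bottom] in pixels, round what is visible of it).
- finder.tip_of(camera, name): "position" ([column, row] in pixels: a listed point, or the origin of a listed thing).
The state is a dict: "time": time; "joints": joint angles; "dq": joint speeds; "tau": joint torques, N m; "position": TCP position; "ee_rot": TCP orientation; "force": force on the tool from outside, world axes, zero at the start; "moment": the same for the moment, N m; "width": finger opening in m.
Only numpy, scipy, OpenCV 4.12 (cv2) and the standard library are available. Lean on these libraries where they do the work, as an engineer would, in place of code of your own. Each camera call takes 0.05 s, during which the arm holds its last target. There are 200 camera calls.

### The job

Pick the big flower bulb out of the black tray and set it, upright and without dropping it, in the dished cup of the bench caliper. Then slide the jaw shut by pushing on its spring thumb piece until both jaws bear gently on the bulb and the thumb piece gives, and let go, leaving the bulb seated in the cup with both jaws still touching it for the reading. Leave the small bulbs and the little black pot where they are.

Things in the scene. Friction and masses are not known exactly. Their poses are not given: they have to be found in the camera images.
- bulb: the big bulb to be measured: brown, onion-shaped, 52 mm across at its widest (20 to 28 mm above its underside), with a blunt neck on top, 62 mm tall, about 110 g. Origin at the centre of its underside, z up through the neck. It stands upright on its small flat base (20 mm across), from which the flanks swell out in a round. Starts in the tray, in any one of three places
- small_bulb_1: a bystander: a smaller bulb of the same kind, 36 mm across and 46 mm tall, standing in the tray. Origin at the centre of its underside
- small_bulb_2: a bystander: another small bulb, 34 mm across and 43 mm tall, standing in the tray. Origin at the centre of its underside
- pot: a bystander: small open black plastic pot, 54 mm across and 50 mm high, on the bench between tray and gauge, towards the robot. Origin at the centre of its underside
- tray: shallow open black tray that holds the bulbs, fixed, 280 mm (its x) by 290 mm (its y), walls 36 mm high, floor and walls 4 mm thick. Origin at the centre of its underside
- gauge: the bench caliper, fixed: a caliper held jaws-up in a stand on a grey base plate 110 mm (its x) by 270 mm (its y), 14 mm thick. The steel beam runs along the gauge's y axis, 36 to 56 mm above the bench; the stand posts at its two ends reach 61 mm. The fixed jaw stands at the +y end: an upright steel blade 6 mm thick in x, its flat measuring face at y = +115 mm looking to -y, its tip 108 mm above the bench. Origin at the centre of the base plate's underside, z up
- fixed_jaw: the fixed jaw described under gauge; same origin and axes as the gauge
- cup_rim (a point): centre of the rim of the dished cup, 77 mm above the bench. The cup (white, 48 mm across outside, 40 mm inside at the rim, a cone 12 mm deep) is carried by a white saddle that runs freely along the beam. A bulb seated in it centres itself, its underside about 9 mm below the rim
- saddle (a joint): how far (m) the saddle stands off from the fixed jaw, to the gauge's -y: 0 (against it) to 0.053. The cup's axis is this plus 22 mm from the fixed jaw's face. The saddle moves at about 0.1 N, so the closing jaw carries bulb and saddle along to the fixed jaw
- slide_jaw (a joint): how far (m) the sliding jaw is open beyond its innermost place: 0 (gap of 46 mm between the two measuring faces, saddle shut in between) to 0.084 (gap of 130 mm), so the gap is this plus 46 mm. It grows as the sliding jaw moves to the gauge's -y. The slider moves at about 0.8 N and stays where it is left. It is a blade like the fixed one, 6 mm thick in x and 108 mm high, on a slider body 76 mm long (in y), up to 20 mm wide, that reaches 65 mm above the bench
- thumb_top (a point): centre of the top of the thumb piece, 102 mm above the bench: a black upright post 14 mm by 14 mm, free from 67 mm up to 102 mm above the bench, with its axis 62 mm behind (gauge -y of) the sliding jaw's face. Push it to the gauge's +y to close the caliper
- thumb_piece (a joint): how far (m) the thumb piece has been pushed in along the slider against its spring, 0 (rest) to 0.008 (stop), to the gauge's +y. The spring is preloaded: the thumb piece stays at 0 while the slider runs free and gives only once the jaws bear on something: 1.2 N to start, 0.4 N for each further mm; less the slider's drag, this is the force on the bulb. It springs back when let go
Mind the look-alikes: they are no part of the job. Leave any blue look-alike of the bulb alone.

How it is judged:
By the outcome, as a careful person would: the job done as asked, in the order asked, and still so for the second after the job is handed in, with the robot touching nothing.
It also fails if it takes over 61 s, if anything falls off the work surface, if the arm or the gripper's body presses on something with over 40 N, if the wrist force passes 120 N, or if a joint passes its speed limit or range.

## Working session

There is one attempt and no reset: what is moved stays moved. The work goes in short steps, Python scripts to look and compute and a shell command to move; the robot and the scene stay as the last step left them, time stands still between calls to the robot, and variables do not carry over. Pictures are saved under pics/ and viewed, about 8 in all and at most 12, crops included, and the job is handed in when it is done.

```bash
mkdir -p pics; ls; cat > h.py <<'E'
import numpy as np, cv2
from cell import get_obs, viewer, arm, finder
def snap(n,f): im=viewer.get_image(n); cv2.imwrite('pics/'+f,im); return im
def ray(n,px):
    m=viewer.camera_model(n); f=240/np.tan(np.radians(m['fov_y'])/2)
    d=np.array([(px[0]-m['cx'])/f,(px[1]-m['cy'])/f,1.])
    if 'R' in m:
        R=np.array(m['R']);t=np.array(m['t']); return -R.T@t, R.T@d
    r=np.hypot(d[0],d[1]); v=np.array([np.sin(r)*d[0]/r,np.sin(r)*d[1]/r,np.cos(r)])
    T=np.array(m['tool_from_camera']); o=get_obs(); E=np.array(o['ee_rot']);p=np.array(o['position'])
    return E@T[:3,3]+p, E@T[:3,:3]@v
def atz(n,px,z):
    c,d=ray(n,px); return c+d*(z-c[2])/d[2]
def tri(rs):
    A=0;b=0
    for c,d in rs:
        d=d/np.linalg.norm(d); P=np.eye(3)-np.outer(d,d); A=A+P; b=b+P@c
    return np.linalg.solve(A,b)
E
python3 - <<'E'
from h import *
np.set_printoptions(precision=3,suppress=True)
a=snap('top','top0.png'); b=snap('side','side0.png')
o=get_obs(); print(o['position'],np.array(o['ee_rot']),o['width'],arm.hold_point_z)
for n in ['bulb','small_bulb_1','pot','tray','gauge','cup_rim','thumb_top','slide_jaw','fixed_jaw']:
    for c,z in [('top',dict(cup_rim=.077,thumb_top=.102).get(n,0)),('side',dict(cup_rim=.077,thumb_top=.102).get(n,0))]:
        for r in finder.tip_of(c,n)[:4]: print(n,c,round(r['score'],2),np.round(r['position']),atz(c,r['position'],z))
E
```

```text
pics
[0.302 0.603 0.231] [[-0.     0.448  0.894]
 [-0.001  0.894 -0.448]
 [-1.    -0.001  0.   ]] 0.0852175855308822 -0.0187
bulb top 0.83 [414. 298.] [ 0.313 -0.191  0.   ]
bulb top 0.71 [455. 333.] [ 0.238 -0.261  0.   ]
bulb top 0.61 [492. 294.] [ 0.308 -0.345  0.   ]
bulb top 0.6 [385. 228.] [ 0.456 -0.149  0.   ]
bulb side 0.87 [351. 225.] [ 0.47  -0.143  0.   ]
bulb side 0.69 [419. 236.] [ 0.327 -0.212  0.   ]
bulb side 0.58 [346. 284.] [0.343 0.015 0.   ]
bulb side 0.56 [461. 217.] [ 0.298 -0.335  0.   ]
small_bulb_1 top 0.66 [394. 163.] [ 0.593 -0.184  0.   ]
small_bulb_1 top 0.56 [450. 221.] [ 0.461 -0.281  0.   ]
small_bulb_1 side 0.67 [212. 215.] [0.741 0.047 0.   ]
small_bulb_1 side 0.6 [392. 199.] [ 0.464 -0.287  0.   ]
small_bulb_1 side 0.42 [324. 194.] [ 0.605 -0.197  0.   ]
pot top 0.72 [304. 245.] [0.436 0.016 0.   ]
pot side 0.87 [308. 267.] [0.437 0.028 0.   ]
tray top 0.57 [416. 192.] [ 0.527 -0.22   0.   ]
tray side 0.91 [352. 202.] [ 0.529 -0.215  0.   ]
tray side 0.55 [213. 215.] [0.738 0.045 0.   ]
gauge top 0.57 [208. 176.] [0.595 0.199 0.   ]
gauge top 0.48 [384. 224.] [ 0.465 -0.149  0.   ]
gauge side 0.64 [197. 272.] [0.6   0.196 0.   ]
cup_rim top 0.91 [171. 170.] [0.587 0.257 0.077]
cup_rim side 0.6 [172. 261.] [0.583 0.254 0.077]
thumb_top top 0.68 [234. 150.] [0.608 0.133 0.102]
thumb_top side 0.69 [213. 216.] [0.611 0.126 0.102]Traceback (most recent call last):
  File "<stdin>", line 7, in <module>
ValueError: it knows: bulb, cup_rim, fixed_jaw, gauge, pot, small_bulb, thumb_top, tray
```

View pics/top0.png

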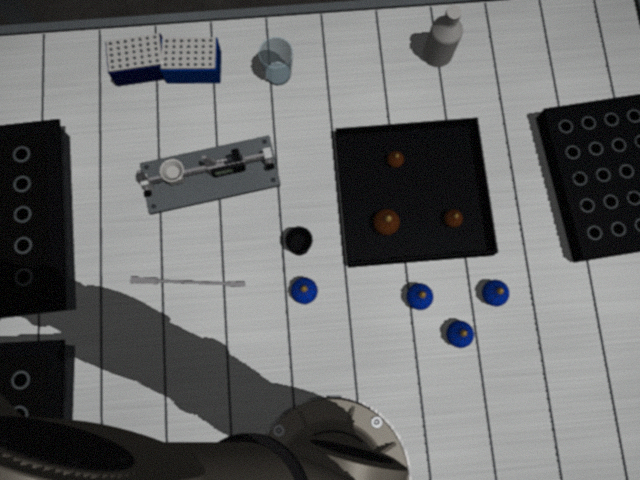

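View pics/side0.png

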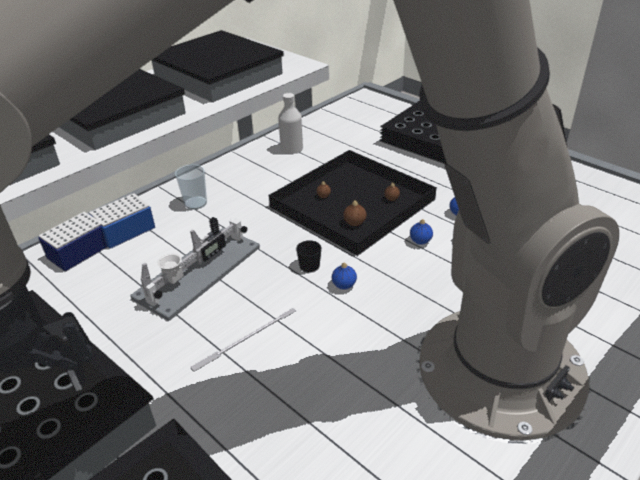

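In the top view, the brown bulb-like things are (386,222), (396,158) and (454,218), all in the tray. The blue look-alikes at (304,290), (420,296), (460,334) and (496,292) stand outside it. (386,222), which is (354,214) in the side view, is the largest brown one in the tray, so it should be the bulb. I'll confirm that in a crop while measuring.

```bash
python3 - <<'E'
from h import *
np.set_printoptions(precision=4,suppress=True)
a=viewer.get_image('top'); b=viewer.get_image('side')
c=[cv2.resize(a[110:270,330:500],None,fx=2.2,fy=2.2,interpolation=3),cv2.resize(a[125:220,130:285],None,fx=3.7,fy=3.7,interpolation=3)]
W=400;c=[cv2.resize(x,(W,int(x.shape[0]*W/x.shape[1])),interpolation=3) for x in c]
s=cv2.resize(b[205:320,125:265],(400,329),interpolation=3)
v=np.zeros((600,800,3),np.uint8); v[:c[0].shape[0],:400]=c[0][:600]; v[:c[1].shape[0],400:]=c[1]; v[250:579,400:]=s
cv2.imwrite('pics/crop1.png',v)
R={}
for n in ['top','side']:
    for r in finder.trace(n,'bulb')[:5]:
        m=r['region']; ys,xs=np.nonzero(m); ctr=((np.array(r['bbox'][:2])+r['bbox'][2:])/2)
        im=a if n=='top' else b
        print(n,round(r['score'],2),r['bbox'],im[m].mean(0).round(),xs.mean().round(1),ys.mean().round(1),atz(n,(xs.mean(),ys.mean()),.032))
        R.setdefault(n,[]).append((im[m].mean(0),m.sum(),(xs.mean(),ys.mean())))
best={n:max([q for q in R[n] if q[0][2]>q[0][0]],key=lambda q:q[1]) for n in R}
P=tri([ray(n,best[n][2]) for n in best]); print('bulb',P,[best[n][1] for n in best])
for nm,z in [('cup_rim',.077),('thumb_top',.102)]:
    rs=[]
    for n in ['top','side']:
        r=finder.tip_of(n,nm)
        if r: rs.append(ray(n,r[0]['position'])); print(nm,n,r[0]['score'],r[0]['position'],atz(n,r[0]['position'],z))
    if len(rs)>1: print(tri(rs))
E
```

```text
top 0.97 [442.8, 321.2, 471.0, 350.0] [92. 40. 20.] 460.0 334.1 [ 0.235  -0.2635  0.032 ]
top 0.94 [405.8, 283.8, 434.1, 310.2] [98. 47. 28.] 420.0 296.5 [ 0.3113 -0.1969  0.032 ]
top 0.69 [373.2, 210.5, 401.8, 237.0] [15. 31. 54.] 386.5 221.7 [ 0.4623 -0.1492  0.032 ]
top 0.64 [482.2, 279.5, 508.8, 307.1] [92. 43. 25.] 495.5 292.7 [ 0.307  -0.3415  0.032 ]
top 0.56 [288.0, 277.2, 316.5, 304.4] [99. 44. 23.] 303.9 290.8 [0.34   0.0224 0.032 ]
side 0.93 [332.4, 260.5, 353.1, 288.9] [133.  76.  54.] 343.0 277.1 [0.3369 0.0304 0.032 ]
side 0.92 [411.5, 217.7, 430.1, 247.5] [128.  72.  51.] 420.4 232.8 [ 0.3085 -0.1881  0.032 ]
side 0.79 [342.0, 199.6, 364.2, 227.4] [48. 61. 82.] 353.6 214.1 [ 0.4627 -0.1451  0.032 ]
side 0.64 [449.6, 200.7, 457.5, 213.7] [112.  70.  54.] 452.9 206.3 [ 0.3126 -0.3192  0.032 ]
side 0.24 [212.0, 216.8, 219.1, 236.2] [54. 52. 52.] 213.6 225.7 [0.6666 0.094  0.032 ]
bulb [ 0.4641 -0.1488  0.0291] [np.int64(539), np.int64(443)]
cup_rim top 0.72 [170.3, 172.4] [0.5815 0.2594 0.077 ]
cup_rim side 0.95 [171.7, 262.5] [0.5783 0.2572 0.077 ]
[0.5801 0.258  0.0771]
thumb_top top 0.51 [235.7, 152.4] [0.6025 0.1301 0.102 ]
thumb_top side 0.65 [215.0, 218.5] [0.601  0.1294 0.102 ]
[0.6019 0.1296 0.1019]
```

View pics/crop1.png

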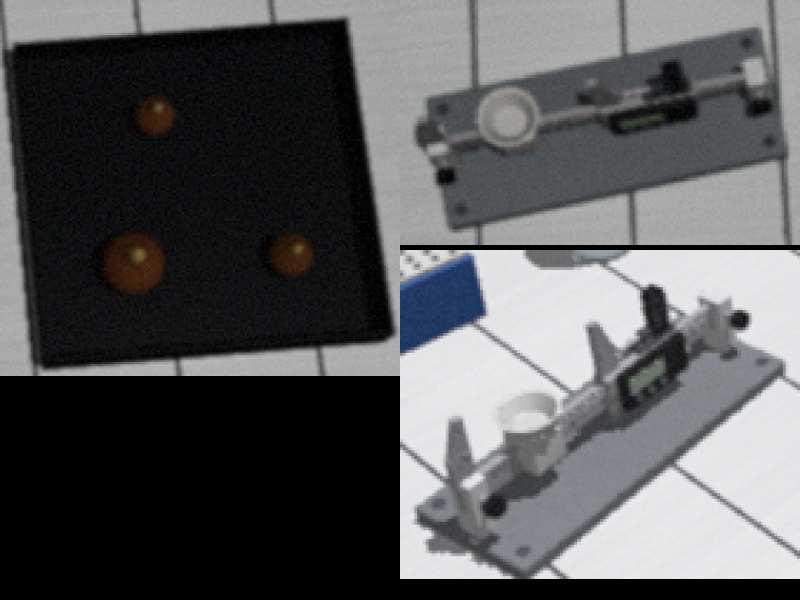

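The crop confirms it: the bulb at crop (134,262) is clearly bigger than the small ones at (155,115) and (291,255), and it is brown. The cup is empty. Next I move over to the bulb by way of a point farther out.

```bash
T='[53.7,0,0,0,-218,353,1]'; python3 -m inch '[[53.7,0,0,0,-218,353,1],[53.7,0,0,0,-218,353,1],[53.7,0,0,0,-218,353,1],[53.7,0,0,0,-218,353,1],[53.7,0,0,0,-218,353,1],[53.7,0,0,0,-218,353,1],[53.7,0,0,0,-218,353,1],[53.7,0,0,0,-218,353,1],[53.7,0,0,0,-218,353,1],[53.7,0,0,0,-218,353,1],[53.7,0,0,0,-218,353,1],[53.7,0,0,0,-218,353,1]]'
python3 -c "
from h import *
o=get_obs();E=np.array(o['ee_rot']);print(E.round(3));print((E.T@(np.array([.464,-.148,.15])-o['position'])*1000).round(),o['time'])"
```

```text
time: 2.2
position: [0.5216, 0.2478, 0.2315]
ee_rot: [[0.001, 0.987, 0.163], [-0.0, 0.163, -0.987], [-1.0, 0.001, 0.0]]
force: [-0.3, -0.0, 0.4]
width: 0.0854
[[ 0.001  0.987  0.163]
 [-0.     0.163 -0.987]
 [-1.     0.001  0.   ]]
[  82. -122.  381.] 2.2
```

```bash
python3 -m inch '[[0,0,0,60,-122,381,1],[0,0,0,60,-122,381,1],[0,0,0,60,-122,381,1],[0,0,0,60,-122,381,1],[0,0,0,60,-122,381,1],[0,0,0,60,-122,381,1],[0,0,0,60,-122,381,1],[0,0,0,60,-122,381,1],[0,0,0,60,-122,381,1],[0,0,0,60,-122,381,1],[0,0,0,60,-122,381,1],[0,0,0,60,-122,381,1]]'
python3 - <<'E'
from h import *
np.set_printoptions(precision=4,suppress=True)
o=get_obs();E=np.array(o['ee_rot']);print(E.round(3),o['position'])
a=snap('wrist','w1.png')
for r in finder.trace('wrist','bulb')[:4]:
    m=r['region'];ys,xs=np.nonzero(m);b=np.array(r['bbox']);c=(b[:2]+b[2:])/2
    P=atz('wrist',c,.03); print(r['score'],b,a[m].mean(0).round(),P,(E.T@(P-o['position'])*1000).round(1))
E
```

```text
time: 3.2
position: [0.4639, -0.1464, 0.1712]
ee_rot: [[-0.0, 0.986, 0.166], [-0.0, 0.166, -0.986], [-1.0, -0.0, -0.0]]
force: [0.4, 0.3, 0.1]
width: 0.0853
[[-0.     0.986  0.166]
 [-0.     0.166 -0.986]
 [-1.    -0.    -0.   ]] [ 0.4639 -0.1464  0.1712]
0.87 [ 56.  276.9 100.  326.7] [125.  74.  57.] [ 0.2431 -0.2602  0.03  ] [ 141.3 -236.5   75.6]
0.82 [114.7 221.9 169.6 279.1] [136.  81.  62.] [ 0.3183 -0.1922  0.03  ] [ 141.2 -151.1   20.9]
0.77 [176.4   0.  240.5  31.5] [149.  75.  43.] [0.3515 0.0075 0.03  ] [ 141.2  -85.2 -170.5]
0.59 [287.3 195.9 352.1 258.6] [37. 62. 97.] [ 0.4662 -0.1465  0.03  ] [141.2   2.3   0.4]
```

View pics/w1.png

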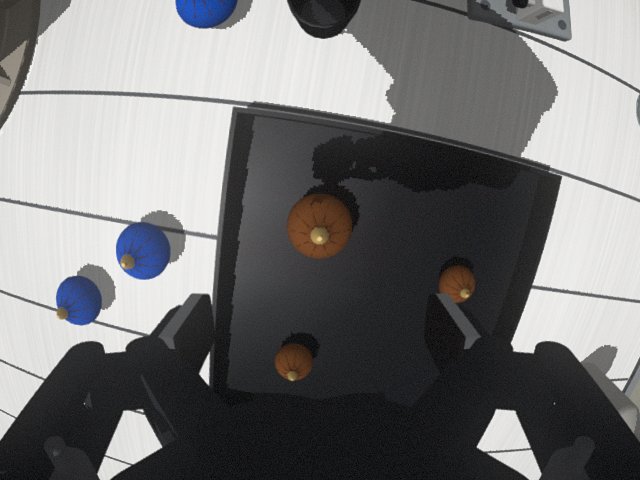

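The wrist picture shows the big brown bulb at (320,228), centred under the tool with 2 mm left over in tool y. The small bulbs at (457,285) and (294,362) are clear of the fingers. I go down and grip gently.

```bash
python3 -m inch '[[0,0,0,30,2,0,1],[0,0,0,60,2,0,1],[0,0,0,90,2,0,1],[0,0,0,115,2,0,1],[0,0,0,135,2,0,1],[0,0,0,148,2,0,1],[0,0,0,156,2,0,1],[0,0,0,159,2,0,1],[0,0,0,159,2,0,1],[0,0,0,159,2,0,1]]' && python3 -m inch '[[0,0,0,0,0,0,0.8],[0,0,0,0,0,0,0.7],[0,0,0,0,0,0,0.6],[0,0,0,0,0,0,0.5],[0,0,0,0,0,0,0.4],[0,0,0,0,0,0,0.3],[0,0,0,0,0,0,0.3],[0,0,0,0,0,0,0.3],[0,0,0,0,0,0,0.3],[0,0,0,0,0,0,0.3]]' 25
```

```text
time: 4.13
position: [0.4666, -0.1451, 0.013]
ee_rot: [[0.001, 0.986, 0.169], [0.0, 0.169, -0.986], [-1.0, 0.001, 0.0]]
force: [0.1, 0.1, 0.8]
width: 0.0851
time: 4.97
position: [0.4663, -0.1456, 0.0131]
ee_rot: [[0.001, 0.986, 0.168], [0.0, 0.168, -0.986], [-1.0, 0.001, -0.0]]
force: [-3.9, 1.0, 16.1]
width: 0.05
```

```bash
python3 -m inch '[[0,0,0,-3,0,0,0.3],[0,0,0,-6,0,0,0.3],[0,0,0,-12,0,0,0.3],[0,0,0,-20,0,0,0.3],[0,0,0,-30,0,0,0.3],[0,0,0,-45,0,0,0.3],[0,0,0,-60,0,0,0.3],[0,0,0,-80,0,0,0.3],[0,0,0,-100,0,0,0.3],[0,0,0,-120,0,0,0.3],[0,0,0,-130,0,0,0.3],[0,0,0,-130,0,0,0.3]]'
python3 - <<'E'
from h import *
a=snap('wrist','w2.png'); b=snap('side','s2.png')
v=np.zeros((480,800,3),np.uint8); v[:360,:480]=cv2.resize(a,(480,360)); v[:320,480:]=cv2.resize(b[120:280,280:440],(320,320),interpolation=3); cv2.imwrite('pics/v2.png',v)
E
```

```text
time: 5.97
position: [0.4672, -0.1456, 0.1446]
ee_rot: [[0.004, 0.986, 0.168], [0.0, 0.168, -0.986], [-1.0, 0.004, 0.0]]
force: [0.7, -0.8, -1.2]
width: 0.0498
```

View pics/v2.png

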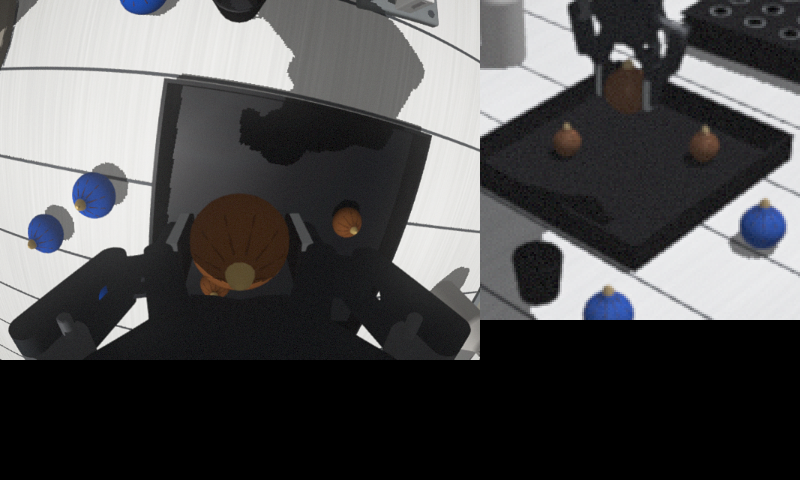

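The bulb is held upright, at about (240,245) in the left picture. The small bulbs and the pot haven't moved. I carry it to a point 65 mm short of the cup and measure the cup with the wrist camera.

```bash
python3 -m inch '[[0,0,0,-20,20,-15,0.3],[0,0,0,-20,40,-45,0.3],[0,0,0,-20,60,-80,0.3],[0,0,0,-20,85,-115,0.3],[0,0,0,-20,110,-150,0.3],[0,0,0,-20,130,-185,0.3],[0,0,0,-20,150,-220,0.3],[0,0,0,-20,165,-255,0.3],[0,0,0,-20,175,-285,0.3],[0,0,0,-20,179,-305,0.3],[0,0,0,-20,179,-314,0.3],[0,0,0,-20,179,-314,0.3]]'
cat > m.py <<'E'
from h import *
import sys
np.set_printoptions(precision=4,suppress=True)
o=get_obs();E=np.array(o['ee_rot']);p=np.array(o['position'])
a=snap('wrist',sys.argv[1]);
for n,z in [('cup_rim',.077),('thumb_top',.102)]:
    for r in finder.tip_of('wrist',n)[:2]:
        P=atz('wrist',r['position'],z); print(n,r['score'],r['position'],P,(E.T@(P-p)*1000).round(1))
    for cam in ['top','side']:
        viewer.get_image(cam)
        for r in finder.tip_of(cam,n)[:1]: print(cam,r['score'],atz(cam,r['position'],z))
E
python3 m.py w3.png
```

```text
time: 7.07
position: [0.5887, 0.1962, 0.1604]
ee_rot: [[-0.002, 0.985, 0.171], [-0.001, 0.171, -0.985], [-1.0, -0.003, 0.0]]
force: [-0.6, 0.2, -1.1]
width: 0.0494
cup_rim 0.96 [333.6, 148.3] [0.5884 0.2543 0.077 ] [ 83.3   9.9 -57.3]
side 0.81 [0.5849 0.2554 0.077 ]
top 0.66 [0.6029 0.1299 0.102 ]
side 0.62 [0.6098 0.1306 0.102 ]
```

View pics/w3.png

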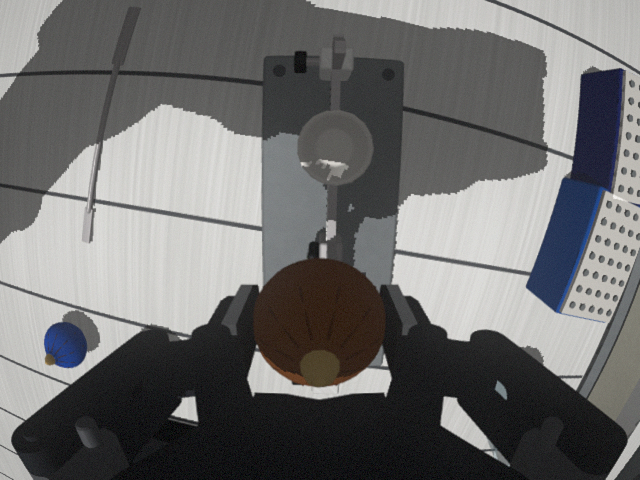

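The wrist picture shows the cup rim centred at (334,148), the fixed jaw at (337,60), and the bulb held in front at (319,323). The cup needs tool y +9.5 mm and z −57 mm.

```bash
python3 -m inch '[[0,0,0,0,3,-15,0.3],[0,0,0,0,6,-30,0.3],[0,0,0,0,9.5,-45,0.3],[0,0,0,5,9.5,-54,0.3],[0,0,0,20,9.5,-57,0.3],[0,0,0,35,9.5,-57,0.3],[0,0,0,48,9.5,-57,0.3],[0,0,0,58,9.5,-57,0.3],[0,0,0,65,9.5,-57,0.3],[0,0,0,68,9.5,-57,0.3],[0,0,0,68,9.5,-57,0.3],[0,0,0,68,9.5,-57,0.3]]'
python3 - <<'E'
from h import *
o=get_obs();print(o['position'],o['force'])
a=snap('wrist','w4.png'); b=snap('side','s4.png'); t=snap('top','t4.png')
v=np.zeros((600,800,3),np.uint8); v[:300,:400]=cv2.resize(a,(400,300)); v[300:,:400]=cv2.resize(t[110:230,110:270],(400,300),interpolation=3); v[:400,400:]=cv2.resize(b[205:305,115:215],(400,400),interpolation=3); cv2.imwrite('pics/v4.png',v)
for c in ['side','top','wrist']:
    for r in finder.tip_of(c,'cup_rim')[:1]: print(c,r,atz(c,r['position'],.077))
    for r in finder.trace(c,'bulb')[:6]:
        bb=np.array(r['bbox']); ce=(bb[:2]+bb[2:])/2; print(c,r['score'].__round__(2),bb,atz(c,ce,.11).round(3))
E
```

```text
time: 8.62
position: [0.5899, 0.2518, 0.0946]
ee_rot: [[0.0, 0.986, 0.168], [0.0, 0.168, -0.986], [-1.0, 0.0, -0.0]]
force: [0.7, 0.5, -1.8]
width: 0.0497
[0.58989746 0.25176671 0.09464737] [ 0.72494854  0.48414592 -1.7913434 ]
side {'position': [172.5, 262.1], 'score': 0.69} [0.57811506 0.25544961 0.077     ]
side 0.98 [410.2 215.4 432.5 243.8] [ 0.257 -0.11   0.11 ]
side 0.68 [153.8 233.7 172.6 259.7] [0.592 0.26  0.11 ]
side 0.67 [335.3 262.6 356.  287.2] [0.278 0.088 0.11 ]
side 0.55 [457.8 226.8 461.8 237.6] [ 0.196 -0.153  0.11 ]
side 0.26 [269.2 148.7 432.5 256.1] [ 0.423 -0.09   0.11 ]
top {'position': [169.7, 172.1], 'score': 0.52} [0.58220861 0.26048821 0.077     ]
top 0.81 [445.9 321.4 471.4 349.5] [ 0.23  -0.242  0.11 ]
top 0.78 [289.5 278.2 316.2 303.7] [0.33  0.024 0.11 ]
top 0.72 [175.3 152.2 187.5 171.6] [0.589 0.231 0.11 ]
top 0.71 [484.4 280.8 511.  307. ] [ 0.297 -0.321  0.11 ]
top 0.56 [407.8 283.4 432.2 308.6] [ 0.304 -0.182  0.11 ]
wrist 0.79 [ 19.1 396.6  52.6 422.6] [0.437 0.152 0.11 ]
wrist 0.62 [252.8 261.1 386.8 386. ] [0.591 0.251 0.11 ]
```

View pics/v4.png

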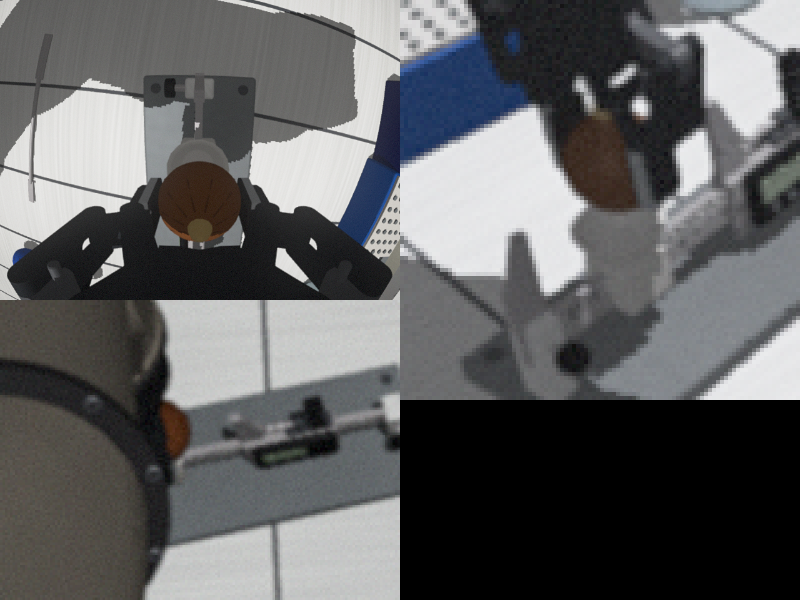

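The cup sits right under the bulb, at about (198,160) in the small wrist view with the bulb at x 200. I correct y by −2 mm and z by −3 mm and lower slowly, watching the force.

```bash
python3 -m inch '[[0,0,0,0,-1,-1.5,0.3],[0,0,0,2,-2,-3,0.3],[0,0,0,4,-2,-3,0.3],[0,0,0,6,-2,-3,0.3],[0,0,0,8,-2,-3,0.3],[0,0,0,9,-2,-3,0.3],[0,0,0,10,-2,-3,0.3],[0,0,0,10,-2,-3,0.3]]'; python3 -m inch '[[0,0,0,1,0,0,0.3],[0,0,0,2,0,0,0.3],[0,0,0,3,0,0,0.3],[0,0,0,3,0,0,0.3]]'
```

```text
time: 9.73
position: [0.587, 0.2544, 0.084]
ee_rot: [[-0.0, 0.986, 0.168], [-0.0, 0.168, -0.986], [-1.0, -0.0, 0.0]]
force: [-0.2, -0.2, -1.5]
width: 0.0497
time: 10.07
position: [0.5871, 0.2545, 0.0812]
ee_rot: [[-0.0, 0.986, 0.168], [-0.0, 0.168, -0.986], [-1.0, -0.0, 0.0]]
force: [0.0, 0.3, -1.5]
width: 0.0497
```

```bash
python3 -m inch '[[0,0,0,0.7,0,0,0.3],[0,0,0,1.4,0,0,0.3],[0,0,0,2,0,0,0.3],[0,0,0,2,0,0,0.3]]'; python3 -m inch '[[0,0,0,0.7,0,0,0.3],[0,0,0,1.4,0,0,0.3],[0,0,0,1.4,0,0,0.3],[0,0,0,1.4,0,0,0.3]]'
```

```text
time: 10.4
position: [0.5871, 0.2545, 0.0792]
ee_rot: [[-0.0, 0.986, 0.168], [-0.0, 0.168, -0.986], [-1.0, -0.0, 0.0]]
force: [-0.4, 0.8, -0.6]
width: 0.0496
time: 10.73
position: [0.5872, 0.2545, 0.078]
ee_rot: [[0.0, 0.986, 0.168], [0.0, 0.168, -0.986], [-1.0, 0.0, 0.0]]
force: [0.8, 0.2, -0.4]
width: 0.0497
```

```bash
python3 -m inch '[[0,0,0,0.5,0,0,0.3],[0,0,0,1,0,0,0.3],[0,0,0,1,0,0,0.3],[0,0,0,1,0,0,0.3]]'; python3 -m inch '[[0,0,0,0.5,0,0,0.3],[0,0,0,1,0,0,0.3],[0,0,0,1,0,0,0.3],[0,0,0,1,0,0,0.3]]'; 
```

```text
time: 11.07
position: [0.5874, 0.2546, 0.0771]
ee_rot: [[0.0, 0.986, 0.168], [0.0, 0.168, -0.986], [-1.0, 0.001, -0.0]]
force: [1.2, 0.9, 4.6]
width: 0.0497
time: 11.4
position: [0.5876, 0.2547, 0.0766]
ee_rot: [[0.001, 0.986, 0.168], [0.001, 0.168, -0.986], [-1.0, 0.001, -0.001]]
force: [-0.9, -0.1, 11.9]
width: 0.0496
```

Contact came at TCP z 0.077, exactly where the seat was predicted. I ease off and open slowly.

```bash
python3 -m inch '[[0,0,0,-0.7,0,0,0.3],[0,0,0,-1,0,0,0.5],[0,0,0,-1,0,0,0.57],[0,0,0,-1,0,0,0.6],[0,0,0,-1,0,0,0.63],[0,0,0,-1,0,0,0.68],[0,0,0,-1,0,0,0.75],[0,0,0,-1,0,0,0.85],[0,0,0,-1,0,0,1],[0,0,0,-1,0,0,1],[0,0,0,-1,0,0,1]]'
python3 - <<'E'
from h import *
a=snap('wrist','w5.png'); b=snap('side','s5.png')
v=np.zeros((450,800,3),np.uint8); v[:300,:400]=cv2.resize(a,(400,300)); v[:400,400:]=cv2.resize(b[205:305,115:215],(400,400),interpolation=3); cv2.imwrite('pics/v5.png',v)
E
```

```text
time: 12.32
position: [0.587, 0.2545, 0.0769]
ee_rot: [[-0.0, 0.986, 0.168], [-0.0, 0.168, -0.986], [-1.0, -0.0, 0.0]]
force: [0.4, -0.3, 0.2]
width: 0.0853
```

View pics/v5.png

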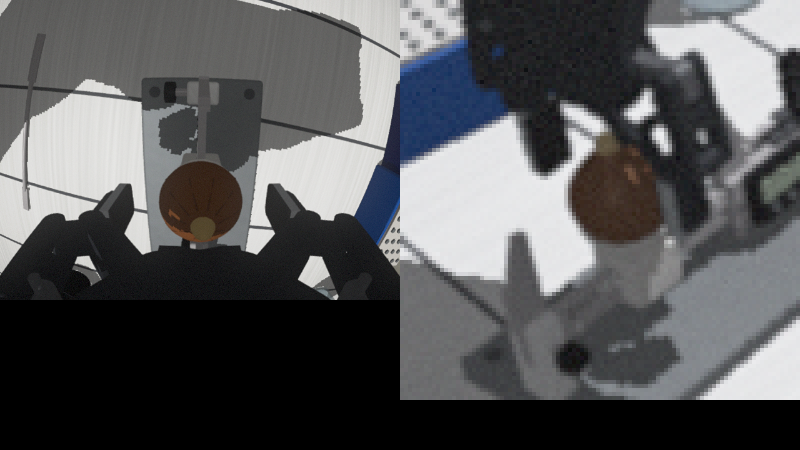

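The bulb stands upright in the cup (side crop (612,190)), and the fingers are open and clear of it. I rise straight up, close the jaws and move behind the thumb piece.

```bash
python3 -m inch '[[0,0,0,-5,0,0,1],[0,0,0,-15,0,0,1],[0,0,0,-40,0,0,1],[0,0,0,-75,0,0,1],[0,0,0,-105,0,0,1],[0,0,0,-113,0,20,0.7],[0,0,0,-113,0,55,0.3],[0,0,0,-113,0,95,0],[0,0,0,-113,0,135,0],[0,0,0,-113,0,165,0],[0,0,0,-113,0,180,0],[0,0,0,-113,0,180,0]]'; sed -i 's/cup_rim.*102)\]/thumb_top",.102),("cup_rim",.077)]/; s/\[("*thumb/[("thumb/' m.py; sed -i "s/^for n,z in.*/for n,z in [('thumb_top',.102),('fixed_jaw',.0)]:/" m.py; python3 m.py w6.png
```

```text
time: 13.42
position: [0.618, 0.0721, 0.1913]
ee_rot: [[0.001, 0.987, 0.162], [-0.001, 0.162, -0.987], [-1.0, 0.001, 0.001]]
force: [0.6, -0.7, 0.3]
width: 0.0009
thumb_top 0.64 [317.0, 144.7] [0.6066 0.1388 0.102 ] [ 89.3  -0.5 -67.7]
thumb_top 0.54 [135.7, 229.7] [0.4909 0.0651 0.102 ] [  89.2 -126.6  -13.8]
side 0.67 [0.608  0.1266 0.102 ]
fixed_jaw 0.47 [314.5, 147.2] [0.604  0.1358 0.    ] [191.3  -3.7 -65.4]
```

View pics/w6.png

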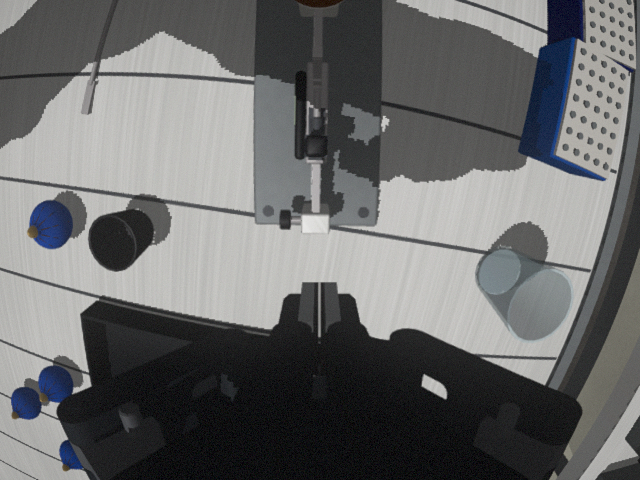

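The thumb piece is at (317,145), in line with the tool in y, and the closed fingers are behind it. I lower to TCP z of about 0.080 and start pushing along −z tool (gauge +y).

```bash
python3 -m inch '[[0,0,0,30,-0.5,0,0],[0,0,0,60,-0.5,0,0],[0,0,0,85,-0.5,0,0],[0,0,0,102,-0.5,0,0],[0,0,0,111,-0.5,0,0],[0,0,0,111,-0.5,-10,0],[0,0,0,111,-0.5,-20,0],[0,0,0,111,-0.5,-28,0],[0,0,0,111,-0.5,-34,0],[0,0,0,111,-0.5,-38,0],[0,0,0,111,-0.5,-38,0],[0,0,0,111,-0.5,-38,0]]'; python3 - <<'E'
from h import *
a=snap('wrist','w7.png'); b=snap('side','s7.png');snap('top','t7.png')
v=np.zeros((450,800,3),np.uint8); v[:300,:400]=cv2.resize(a,(400,300)); v[:400,400:]=cv2.resize(b[180:310,135:265],(400,400),interpolation=3); cv2.imwrite('pics/v7.png',v)
o=get_obs();print(np.array(o['ee_rot']).round(4))
E
```

```text
time: 14.97
position: [0.6106, 0.1147, 0.0794]
ee_rot: [[0.001, 0.986, 0.168], [0.0, 0.168, -0.986], [-1.0, 0.001, -0.0]]
force: [0.9, -1.0, -0.2]
width: 0.0001
[[ 1.000e-04  9.859e-01  1.673e-01]
 [-2.000e-04  1.673e-01 -9.859e-01]
 [-1.000e+00  1.000e-04  2.000e-04]]
```

View pics/v7.png

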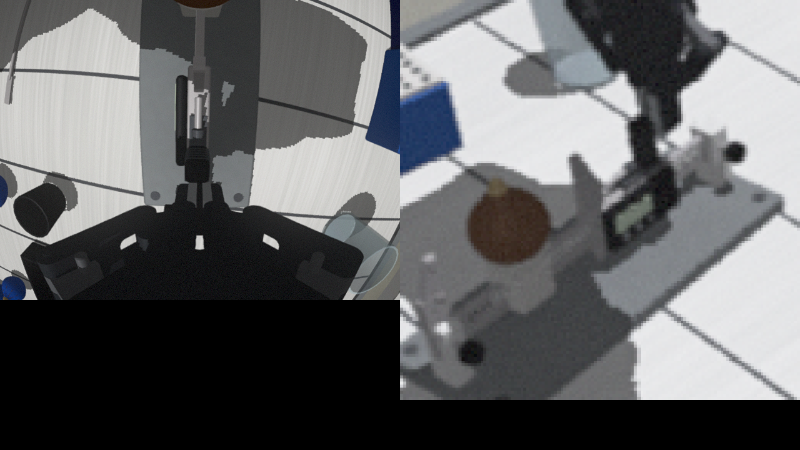

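The fingertips are right behind the thumb piece (197,165 in the small view). The bulb is still upright in the cup. I push gently.

```bash
python3 -m inch '[[0,0,0,0,-0.5,-4,0],[0,0,0,0,-1,-8,0],[0,0,0,0,-1,-12,0],[0,0,0,0,-1,-16,0],[0,0,0,0,-1,-20,0],[0,0,0,0,-1,-24,0],[0,0,0,0,-1,-28,0],[0,0,0,0,-1,-31,0],[0,0,0,0,-1,-34,0],[0,0,0,0,-1,-36,0],[0,0,0,0,-1,-38,0],[0,0,0,0,-1,-38,0]]'; cat > q.py <<'E'
from h import *
import sys
F=[];o=get_obs();E=np.array(o['ee_rot'])
for i in range(6):
    b=viewer.get_image('side' if i else 'top'); 
    if i==0:t=b
    o=get_obs();F.append(E.T@np.array(o['force']))
print('tool force',np.mean(F,0).round(2),np.std(F,0).round(2),o['position'],o['time'])
s=sys.argv[1]; cv2.imwrite(f'pics/s{s}.png',b);cv2.imwrite(f'pics/t{s}.png',t)
v=np.zeros((400,800,3),np.uint8); v[:,:400]=cv2.resize(b[190:300,125:235],(400,400),interpolation=3); v[:300,400:]=cv2.resize(t[110:230,110:270],(400,300),interpolation=3);cv2.imwrite(f'pics/v{s}.png',v)
E
python3 q.py 8
```

```text
time: 16.12
position: [0.603, 0.1521, 0.0789]
ee_rot: [[-0.0, 0.986, 0.168], [0.0, 0.168, -0.986], [-1.0, -0.0, -0.0]]
force: [0.1, -0.5, 0.5]
width: -0.0001
tool force [ 0.11 -0.1  -0.02] [0.26 0.33 0.66] [0.60306483 0.15158266 0.0788975 ] 16.4167
```

View pics/v8.png

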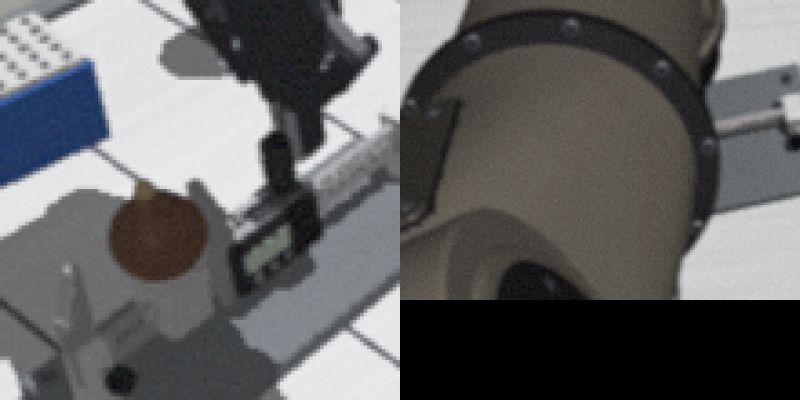

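The sliding jaw (205,215) is now at the bulb's flank, and the bulb is upright. I go on more slowly.

```bash
python3 -m inch '[[0,0,0,0,0,-1.5,0],[0,0,0,0,0,-3,0],[0,0,0,0,0,-5,0],[0,0,0,0,0,-7,0],[0,0,0,0,0,-9,0],[0,0,0,0,0,-11,0],[0,0,0,0,0,-13,0],[0,0,0,0,0,-15,0],[0,0,0,0,0,-17,0],[0,0,0,0,0,-18,0],[0,0,0,0,0,-18,0]]'; cat > f.py <<'E'
from h import *
F=[];o=get_obs();E=np.array(o['ee_rot'])
for i in range(8):
    b=viewer.get_image('side'); o=get_obs();F.append(E.T@np.array(o['force']))
print('tool F',np.mean(F,0).round(2),'sd',np.std(F,0).round(2),np.round(o['position'],4),o['time'])
for n in ['fixed_jaw','cup_rim','bulb','thumb_top']:
    for r in finder.trace('side',n)[:5]:
        bb=np.array(r['bbox']); m=r['region']
        if bb[0]<260: print(n,round(r['score'],2),bb)
for r in finder.tip_of('side','thumb_top')[:1]: print('thumb',atz('side',r['position'],.102).round(4))
E
python3 f.py
```

```text
time: 17.33
position: [0.5999, 0.1699, 0.0788]
ee_rot: [[-0.0, 0.986, 0.168], [0.0, 0.168, -0.986], [-1.0, -0.0, -0.0]]
force: [-0.9, -0.4, -0.5]
width: -0.0
tool F [-0.11  0.02 -0.01] sd [0.44 0.56 0.4 ] [0.6001 0.1694 0.0789] 17.7333
fixed_jaw 0.68 [140.9 264.7 153.4 291.3]
fixed_jaw 0.26 [128.1 220.2 263.1 318.6]
cup_rim 0.67 [159.  269.8 176.6 289.4]
bulb 0.64 [145.2 244.6 175.3 274.9]
thumb_top 0.62 [187.9 230.6 201.7 245.9]
thumb [0.6106 0.1819 0.102 ]
```

```bash
cat > g.py <<'E'
from h import *
F=[];o=get_obs();E=np.array(o['ee_rot'])
for i in range(6):
    viewer.get_image('side'); o=get_obs();F.append(E.T@np.array(o['force']))
print('tool F',np.mean(F,0).round(2),'sd',np.std(F,0).round(2),np.round(o['position'],4),o['time'])
E
python3 -m inch '[[0,0,0,0,0,-1,0],[0,0,0,0,0,-2,0],[0,0,0,0,0,-3,0],[0,0,0,0,0,-4,0],[0,0,0,0,0,-5,0],[0,0,0,0,0,-6,0],[0,0,0,0,0,-6,0]]' | grep force; python3 g.py
python3 -m inch '[[0,0,0,0,0,-1,0],[0,0,0,0,0,-2,0],[0,0,0,0,0,-3,0],[0,0,0,0,0,-3,0]]'| grep force; python3 g.py
```

```text
force: [0.2, -0.4, -0.2]
tool F [ 0.07 -0.37 -0.1 ] sd [0.37 0.41 0.44] [0.599  0.1754 0.0789] 18.8667
force: [1.1, -0.4, 0.6]
tool F [-0.14  0.14  0.2 ] sd [0.33 0.18 0.65] [0.5985 0.1784 0.0789] 19.5
```

```bash

python3 -m inch '[[0,0,0,0,0,-1,0],[0,0,0,0,0,-2,0],[0,0,0,0,0,-2,0],[0,0,0,0,0,-2,0]]'| grep force; python3 g.py
python3 -m inch '[[0,0,0,0,0,-1,0],[0,0,0,0,0,-2,0],[0,0,0,0,0,-2,0],[0,0,0,0,0,-2,0]]'| grep force; python3 g.py
```

```text
force: [0.5, -1.7, 0.2]
tool F [-0.16  0.32  1.75] sd [0.41 0.39 0.46] [0.5983 0.1802 0.0789] 20.1333
force: [1.0, -1.9, 0.4]
tool F [-0.96  0.61  2.84] sd [0.52 0.25 0.52] [0.5979 0.1822 0.0789] 20.7667
```

Steady push force went from 0.2 to 1.75 to 2.84 N over the last 4 mm. That fits the preload (1.2 N) plus 0.4 N/mm, so the jaws bear and the thumb piece gives about 3.5 mm. I look before letting go.

```bash
python3 - <<'E'
from h import *
a=snap('wrist','w9.png'); b=snap('side','s9.png')
v=np.zeros((400,800,3),np.uint8); v[:,:400]=cv2.resize(b[215:305,125:215],(400,400),interpolation=3); v[:400,400:]=cv2.resize(a[20:240,210:430],(400,400),interpolation=3);cv2.imwrite('pics/v9.png',v)
E
```

View pics/v9.png

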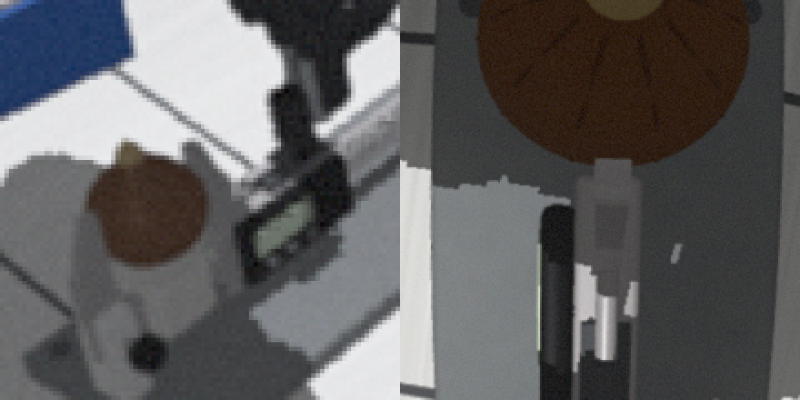

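The bulb is upright between the fixed jaw (95,230) and the sliding jaw (195,175), and the blade meets the flank in the wrist view (612,165). I ease off slowly, back away, then rise.

```bash
python3 -m inch '[[0,0,0,0,0,1,0],[0,0,0,0,0,2,0],[0,0,0,0,0,3,0],[0,0,0,0,0,4,0],[0,0,0,0,0,5,0],[0,0,0,0,0,6,0],[0,0,0,0,0,8,0],[0,0,0,0,0,12,0],[0,0,0,0,0,18,0],[0,0,0,0,0,26,0],[0,0,0,0,0,34,0],[0,0,0,0,0,40,0]]'; python3 -m inch '[[0,0,0,-10,0,5,0],[0,0,0,-30,0,15,0],[0,0,0,-60,0,30,0],[0,0,0,-90,0,60,0],[0,0,0,-110,0,90,0],[0,0,0,-120,0,115,0],[0,0,0,-120,0,125,0],[0,0,0,-120,0,125,0],[0,0,0,-120,0,125,0]]'
python3 - <<'E'
from h import *
t=snap('top','t10.png');a=snap('wrist','w10.png'); b=snap('side','s10.png')
v=np.zeros((600,800,3),np.uint8); v[:400,:400]=cv2.resize(b[215:305,125:215],(400,400),interpolation=3); v[:300,400:]=cv2.resize(t[110:230,110:270],(400,300),interpolation=3);v[300:,400:]=cv2.resize(a,(400,300));cv2.imwrite('pics/v10.png',v)
s9=cv2.imread('pics/s9.png'); print('bulb-area diff before/after',np.abs(s9[240:280,140:178].astype(int)-b[240:280,140:178]).mean().round(2))
p={}
for n in ['bulb','small_bulb','pot','thumb_top','cup_rim']:
    for r in finder.tip_of('side',n)[:6]:
        z=dict(bulb=.068,thumb_top=.102,cup_rim=.077).get(n,.0); print(n,round(r['score'],2),np.round(r['position']),atz('side',r['position'],z).round(3))
print(get_obs()['time'])
E
```

```text
time: 21.87
position: [0.6049, 0.1412, 0.079]
ee_rot: [[0.0, 0.986, 0.167], [-0.0, 0.167, -0.986], [-1.0, 0.0, 0.0]]
force: [0.6, -0.1, 0.4]
width: -0.0
time: 22.62
position: [0.6254, 0.0194, 0.199]
ee_rot: [[-0.0, 0.986, 0.167], [0.0, 0.167, -0.986], [-1.0, -0.0, -0.0]]
force: [0.5, -0.2, -0.0]
width: 0.0
bulb-area diff before/after 51.99
bulb 0.88 [345. 285.] [0.293 0.074 0.068]
bulb 0.79 [423. 238.] [ 0.269 -0.137  0.068]
bulb 0.68 [468. 240.] [ 0.195 -0.191  0.068]
bulb 0.48 [464. 215.] [ 0.25  -0.263  0.068]
small_bulb 0.72 [322. 196.] [ 0.603 -0.186  0.   ]
small_bulb 0.62 [392. 200.] [ 0.461 -0.284  0.   ]
small_bulb 0.59 [309. 268.] [ 0.433  0.031 -0.   ]
pot 0.82 [307. 269.] [0.435 0.034 0.   ]
thumb_top 0.42 [191. 232.] [0.599 0.191 0.102]
cup_rim 0.6 [162. 269.] [0.577 0.28  0.077]
23.0167
```

The picture limit is reached, so I check numerically that the bulb and both jaws stayed put on release.

```bash
python3 - <<'E'
from h import *
a=cv2.imread('pics/s9.png'); b=viewer.get_image('side'); c=cv2.imread('pics/s10.png')
def brown(im):
    h=cv2.cvtColor(im,cv2.COLOR_BGR2HSV); m=cv2.inRange(h,(3,70,25),(25,255,255)); m[:235]=0;m[290:]=0;m[:,:135]=0;m[:,190:]=0
    n,l,s,ce=cv2.connectedComponentsWithStats(m); i=1+s[1:,4].argmax(); return s[i],ce[i].round(1)
for n,im in (('before',a),('after',c),('now',b)): print(n,*brown(im))
g=lambda im:cv2.Laplacian(cv2.GaussianBlur(cv2.cvtColor(im,6),(0,0),1),cv2.CV_32F)
for n,(x0,y0,x1,y1) in dict(fixed=(138,258,158,302),bulb=(143,244,175,276),jaw=(164,244,178,275),body=(176,255,206,282),thumb=(183,230,200,250),cup=(155,272,182,292)).items():
    for im,q in ((c,'after'),(b,'now')):
        t=g(a)[y0:y1,x0:x1]; S=g(im)[y0-6:y1+6,x0-6:x1+6]
        r=cv2.matchTemplate(S,t,cv2.TM_CCOEFF_NORMED); _,v,_,l=cv2.minMaxLoc(r); print(n,q,'shift px',l[0]-6,l[1]-6,round(v,2))
m=viewer.camera_model('side')
k=np.array([-.167,.986,0])
def pj(X):
    f=240/np.tan(np.radians(m['fov_y'])/2); q=np.array(m['R'])@X+m['t']; return np.array([m['cx']+f*q[0]/q[2],m['cy']+f*q[1]/q[2]])
X=np.array([.58,.28,.09]); print('px per 5 mm along -y gauge',pj(X-.005*k)-pj(X))
for r in finder.trace('wrist','bulb')[:6]:print(r['bbox'],r['score'])
print(get_obs()['time'],get_obs()['force'])
E
```

```text
before [145 248  26  27 481] [157.9 261.4]
after [145 247  26  27 500] [158.  260.8]
now [145 247  26  28 503] [157.9 260.8]
fixed after shift px 0 0 0.7
fixed now shift px 0 0 0.71
bulb after shift px 4 -3 0.2
bulb now shift px 4 -3 0.21
jaw after shift px -6 -4 0.37
jaw now shift px -6 -4 0.38
body after shift px 0 0 0.71
body now shift px 0 0 0.72
thumb after shift px 1 -1 0.73
thumb now shift px 1 -1 0.72
cup after shift px 0 0 0.63
cup now shift px 0 0 0.63
px per 5 mm along -y gauge [ 1.94052587 -1.43219181]
[0.0, 351.3, 33.8, 388.3] 0.94
[49.8, 411.7, 65.7, 442.0] 0.71
[28.0, 327.6, 64.7, 364.7] 0.67
[26.3, 145.8, 73.7, 196.2] 0.58
23.1167 [ 0.59177679 -0.13200345 -0.59171904]
```

The bulb outline, slider body, cup and fixed jaw show no shift after release. The thumb piece sprang back about (1,−1) px, roughly 3 mm. I hand in.

```bash
python3 -c "
from cell import arm,get_obs
print(arm.close_job(),get_obs()['time'])"
```

```text
the job is handed in; nothing more can be done
the job is handed in; nothing more can be done
```

The big brown bulb is seated upright in the caliper cup with the jaws closed on it. The job was handed in at about 23 s, with the arm backed off and touching nothing.

**Placing:** I picked the bulb from the tray and lowered it until I felt contact at the predicted seat height. I then released it slowly and it stayed upright.

**Closing:** I pushed the thumb piece with the closed fingers. The steady push force went from about 0 to 1.75 to 2.84 N over the last 4 mm. That matches the spring's preload plus about 3.5 mm of give. The picture before release showed the bulb between the jaws, with the sliding blade against its flank.

**After release:** The bulb outline moved less than 1 pixel in the side view, and the slider body, cup and fixed jaw showed no shift. The thumb piece sprang back about 3 mm. The small bulbs and the pot read within about 1 cm of where they started, which is the finder's own scatter.

**Checks that failed or disagreed:**
- **Shadow:** matching small patches on the bulb and the jaw blade before and after release gave no usable result (0.2 to 0.4), and the raw picture difference there was large. I put both down to the arm's shadow leaving. That the jaws still touch after release therefore rests on the slider body and the bulb outline.
- **Picture limit:** the last composite could not be viewed because the 12-picture limit was reached.
- **Finder:** it did not report the bulb in the cup in that last side view.

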